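# Set the drying board's kickstand and hold the board upright

### The job

The small glassware drying board on the lab bench is folded forward. While it is still folded, flip its kickstand up over the hub so that it drops fully down behind the board; then raise the board by its top rail until it stands upright, and finish while still holding it upright by the rail, because its spring folds it again when it is let go (a colleague will then screw out the kickstand's foot). Leave the other things on the bench undisturbed.

Things in the scene. Friction and masses are not known exactly. Their poses are not given: they have to be found in the camera images.
- board (a joint): tilt of the drying board about its bottom hinge, rad: 0 = folded forward, as found (leaning 0.55 rad from vertical toward the foot's -x), 0.55 = upright, 0.80 = rear stop. Grey panel with white pegs between two 14 mm aluminium posts, round top rail; 240 mm wide, 0.55 kg. Spring and weight always pull it back to 0; holding it upright takes about 3 N at the rail
- kickstand (a joint): angle of the kickstand (0.14 kg) about the hub, relative to the board, rad: 0 = stowed, as found (pointing up, 0.25 further forward than the board, so 0.80 forward of vertical while folded); grows as it swings up, over the top and down behind; 2.85 = fully down, on its stop. No catch: with the board folded it is over centre beyond 0.80 and gravity then drops it to the stop
- hinge (a point): mid-point of the board's hinge axis, fixed to the foot, 25 mm above the bench. The foot is a white tray 110 x 290 mm screwed to the bench. x = level, to the back of the board, away from the side it is folded to; y = along the hinge, toward the kickstand's side; z up. Its yaw is the foot's yaw
- rail (a point): centre of the board's round top rail, steel, 14 mm diameter, 226 mm free between the posts, 235 mm from the hinge axis along the board; free gap of 48 mm between rail and peg panel. Axes of the board: z up along the board away from the hinge, y along the rail, x out of the panel's back
- hub (a point): pivot of the kickstand, on the board: 125 mm up the board from the hinge axis and 175 mm to +y of its middle, 48 mm outboard of the post's outer face. Turns about the board's y axis. Axes as the board
- leg_grip (a point): point on the kickstand leg's centre line 120 mm from the hub. The leg is a steel rod 10 mm in diameter and 160 mm from hub to the centre of its 12 mm rubber tip; z = along the leg from hub to foot, y = the pivot axis
- tube_rack: bystander, white tube rack with capped tubes, 70 x 110 x 81 high mm, beside the board; origin at the centre of its underside, z up. Not to be disturbed
- beaker: bystander, clear glass beaker, 68 across, 90 high mm, behind the board; origin at the centre of its underside, z up. Not to be disturbed
- reagent: bystander, small white reagent bottle, 60 across, 130 high mm, beside the board; origin at the centre of its underside, z up. Not to be disturbed
- jar: bystander, amber glass jar with white lid, 60 across, 65 high mm, near the board, on the kickstand's side; origin at the centre of its underside, z up. Not to be disturbed
- cap_bin: bystander, open blue bin, 120 x 100 x 60 high mm, right front of the bench; origin at the centre of its underside, z up. Not to be disturbed
- tube_block: bystander, grey metal tube block, 60 x 100 x 30 high mm, left of the board; origin at the centre of its underside, z up. Not to be disturbed
- vial: bystander, small white vial, 32 across, 60 high mm, left of the board; origin at the centre of its underside, z up. Not to be disturbed

How it is judged:
By the outcome, as a careful person would: the job done as asked, in the order asked, and still so for the second after the job is handed in, while the arm keeps its last pose, push and grip.
It also fails if it takes over 51 s, if anything falls off the work surface, if the arm or the gripper's body presses on something with over 40 N, if the wrist force passes 120 N, or if a joint passes its speed limit or range.

### The arm

A 6-joint arm with a two-finger parallel gripper is mounted at the origin on the work surface. World frame = base frame: x ahead of the robot, y to its left, z up, the work surface at z = 0. Lengths are in m, angles in rad, forces in N, time in s.
With the tool pointing down it reaches from about 0.35 to 0.875 m from the base axis. Payload 4.2 kg.
Tool frame: the origin (TCP) lies between the finger pads; the fingertips stand 17 mm ahead of it and the grasp point (between the pads) lies 2 mm behind it (tips_ahead is the distance from the TCP to the fingertips, in m); z points along the fingers, y is the line along which they close (so a half turn about z gives the same grasp; the last joint's range is limited). The gripper opens to 87 mm and grips with 3 to 60 N. Pads are 19 mm wide; open, the fingers measure 117 mm over their backs; the gripper's body (75 mm by 190 mm) begins 51 mm behind the grasp point.
Start: joints at [1.583, 0.385, 0.008, 0, -1.194, -0.259], TCP at [0.153, 0.606, 0.212] pointing down, gripper open.
Joint ranges: [-3.14, 3.14], [-1.21, 2.06], [-1.07, 1.41], [-3.16, 2.05], [-2.99, -0.16], [-3.1, 3.1]. Speed limits (rad/s): [2.79, 2.79, 3.14, 3.14, 3.14, 3.14].

### API

Orientations are given as a 3x3 rotation matrix whose columns are the frame's x, y, z axes.
In Python, from station import * gives the robot as it stands.
- The arm moves only by the tool move_arm, never from a script. Its argument "motion" is a list that holds one entry, the list of rows, each a list of 7 numbers: the turn, a rotation vector about the tool's x, y, z in degrees, then the shift along the tool's x, y, z in cm, then the closure, from 0 (fully open) to 1 (shut). A call has 1 to 12 rows; each row is the pose to reach, as a shift and turn from the pose commanded when the call began, along the tool's axes at that moment; what a row does not reach only later rows make up. A row lasts 1/12 s, in which the tool goes at most 41.7 mm and 7.16 degrees, less where a joint would pass 70% of its speed; a pose out of reach is approached as far as the arm can. A call with a gripper value outside its range is refused whole. The fingers move at their own pace and stop on an object; the grip force is fixed at half the most. Time passes only in rows, so rows that repeat a pose let the fingers close. It gives the time, the measured TCP pose, the force, the opening and the grip force at its end, in the units of the state.
- observe(): the state, without advancing time (a new reading comes with each control period).
- get_image(name): name is "scene" or "top"; returns a dict with "pixels" (384x512x3 uint8, red, green, blue), "fx", "fy", "cx", "cy" (pixels), "R" (3x3) and "t" (3): a world point X has camera coordinates R X + t. Camera axes: x right, y down, z forward; pixel columns grow to the right and rows downward; lengths in m; the calibration is good to about 2 mm. A picture is of the moment at which its call begins. There is no depth.
- finish_job(): hands the job in; it is judged then, once.
The state is a dict: "time_s": time; "joints": joint angles; "dq": joint speeds; "effort": joint torques, N m; "ee_pos": TCP position; "ee_rot": TCP orientation; "force": force on the tool from outside, world axes, zero at the start; "wrist_torque": the same for the moment, N m; "gripper_width": finger opening in m; "grip_force": force on a finger pad.
Only numpy, scipy, OpenCV 4.12 (cv2) and the standard library are available. Lean on these libraries where they do the work, as an engineer would, in place of code of your own. Each camera call takes 0.05 s, during which the arm holds its last target. There are 200 camera calls.

## Working session

There is one attempt and no reset: what is moved stays moved. The work goes in short steps, Python scripts to look and compute and a tool call to move; the robot and the scene stay as the last step left them, time stands still between calls to the robot, and variables do not carry over. Pictures are saved under pics/ and viewed, at most 10 in all, crops included, and the job is handed in when it is done.

Besides the shell and the picture viewer there is one more tool, called by a JSON object that holds its "api" and its "payload". move_arm: Moves the arm, as the interface text tells. Its arguments: {"type":"object","properties":{"motion":{"type":"array"}},"required":["motion"]}

```bash
mkdir -p pics; ls; python3 - <<'E'
from station import *
import cv2,json
for n in("scene","top"):
    g=get_image(n);cv2.imwrite(f"pics/{n}0.png",g["pixels"][:,:,::-1])
    print(n,g["fx"],g["fy"],g["cx"],g["cy"],g["R"],g["t"])
s=observe();print(s["ee_pos"],s["ee_rot"],s["force"],s["time_s"])
E
```

```text
pics
scene 373.8928735213552 373.8928735213552 250.63141731703288 198.60935237638523 [[-0.72007343  0.69387045  0.00616849]
 [ 0.50251197  0.52757768 -0.68494051]
 [-0.47851434 -0.49010773 -0.72857288]] [ 0.40394222 -0.18152541  1.69459941]
top 498.13484508913933 498.13484508913933 258.1892738115016 190.78503265485648 [[-0.01533543 -0.99984553  0.00858744]
 [-0.99822753  0.01481556 -0.05763934]
 [ 0.05750321 -0.00945615 -0.99830054]] [0.01731074 0.59989297 1.69168042]
[0.15251594 0.60553623 0.21066504] [[ 9.69662575e-01 -2.44446975e-01 -4.08805747e-04]
 [-2.44447306e-01 -9.69660674e-01 -1.92154881e-03]
 [ 7.33139372e-05  1.96318543e-03 -9.99998070e-01]] [-0.57802415  0.22248707  1.02104215] 0.1
```

View pics/scene0.png

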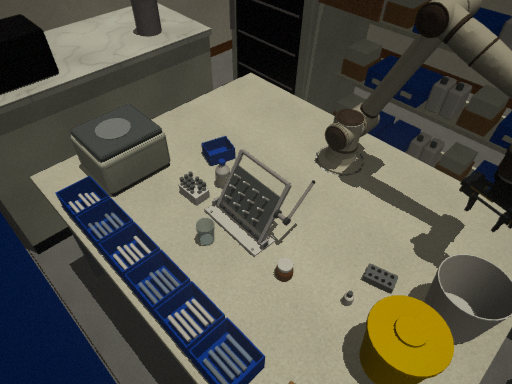

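View pics/top0.png

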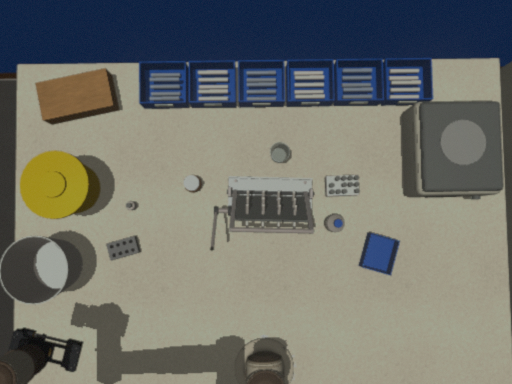

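The scene shows the board folded toward the robot. In the top view the foot strip is at about (270,186), the rail at about (270,231), and the kickstand runs from its hub at about (225,210) to its tip at (212,248). I'll zoom in.

```bash
python3 - <<'E'
import cv2,numpy as np
a=cv2.imread("pics/top0.png")[165:265,175:345];b=cv2.imread("pics/scene0.png")[140:285,195:325]
f=lambda i,k:cv2.convertScaleAbs(cv2.resize(i,None,fx=k,fy=k,interpolation=cv2.INTER_CUBIC),alpha=1.4)
cv2.imwrite("pics/topz.png",f(a,4.7));cv2.imwrite("pics/scz.png",f(b,4))
E
```

```text
(no output)
```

View pics/topz.png

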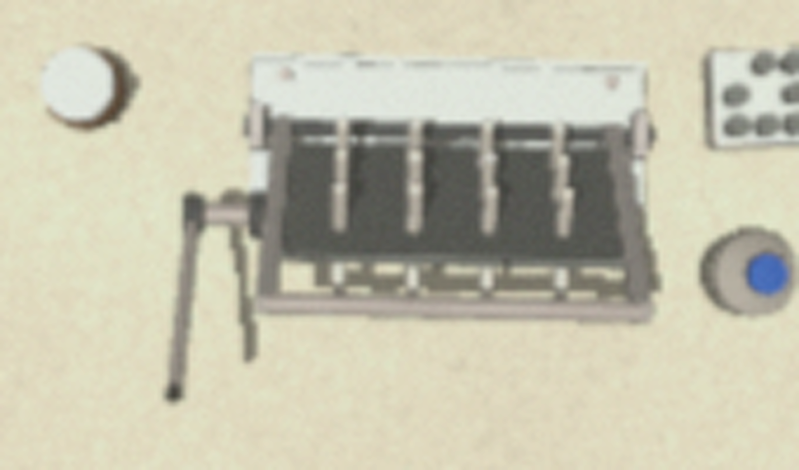

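View pics/scz.png

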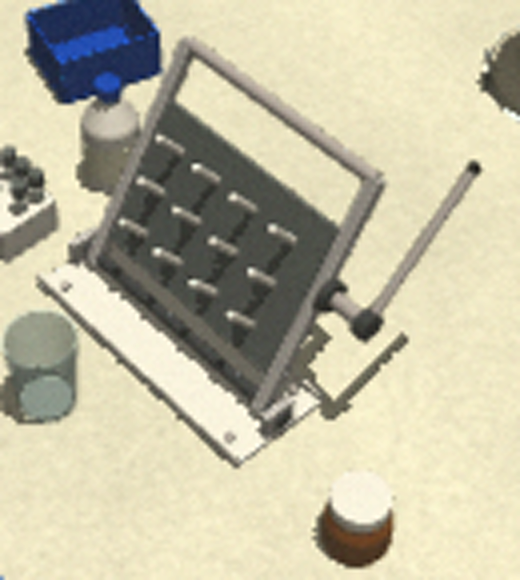

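In the top zoom, the rail ends are at (260,305) and (650,312), the hub end is at (193,212) and the tip at (173,394). In the scene zoom, the rail corners are at (190,43) and (380,180), the hub end at (367,322) and the tip at (474,168). I'll triangulate these.

```bash
cat > h.py <<'E'
from station import *
import numpy as np,cv2
C={}
def cam(n):
    if n not in C: C[n]=get_image(n)
    return C[n]
def P(n):
    g=cam(n);K=np.array([[g["fx"],0,g["cx"]],[0,g["fy"],g["cy"]],[0,0,1]])
    return K,np.array(g["R"]),np.array(g["t"])
def ray(n,p,z):
    K,R,t=P(n);c=-R.T@t;d=R.T@np.linalg.inv(K)@[*p,1];return c+d*(z-c[2])/d[2]
def tri(pt,ps):
    M=[K@np.c_[R,t] for K,R,t in(P("top"),P("scene"))]
    X=cv2.triangulatePoints(M[0],M[1],np.float64(pt).reshape(2,1),np.float64(ps).reshape(2,1));return (X[:3]/X[3]).ravel()
E
python3 - <<'E'
from h import *
np.set_printoptions(precision=4,suppress=True)
T=lambda u,v:(175+u/4.7-.4,165+v/4.7-.4)
S=lambda u,v:(195+u/4-.4,140+v/4-.4)
for n,a,b,z in [("railL",(261,305),(380,180),.225),("railR",(650,312),(190,43),.225),("hubend",(193,212),(367,322),.1316),("tip",(173,394),(474,168),.243)]:
    print(n,ray("top",T(*a),z),ray("scene",S(*b),z),tri(T(*a),S(*b)))
for n,a,z in [("footL",(252,55),.012),("footR",(645,65),.012),("jar",(78,86),.065),("reag",(768,272),.13)]: print(n,ray("top",T(*a),z))
s=observe();print(s["ee_pos"],s["time_s"])
E
```

```text
railL [0.4731 0.0961 0.225 ] [0.4734 0.096  0.225 ] [0.4732 0.096  0.2249]
railR [ 0.4648 -0.1521  0.225 ] [ 0.4665 -0.1454  0.225 ] [ 0.4638 -0.1518  0.2199]
hubend [0.535  0.146  0.1316] [0.5335 0.1454 0.1316] [0.5349 0.146  0.1333]
tip [0.4186 0.1512 0.243 ] [0.4209 0.1515 0.243 ] [0.4187 0.151  0.2411]
footL [0.6519 0.1107 0.012 ]
footR [ 0.6403 -0.1775  0.012 ]
jar [0.627  0.2316 0.065 ]
reag [ 0.4884 -0.2442  0.13  ]
[0.1526 0.6057 0.211 ] 0.2
```

The triangulated points agree with the nominal geometry: foot yaw about −2.1°, rail centre (0.469, −0.028, 0.225), hub (0.533, 0.145), tip (0.419, 0.150, 0.242). First I'll close the fingers and move to a point in front of the leg tip.

{"api": "move_arm", "payload": {"motion": [[[0,0,-1,2.7,3.2,-0.5,1],[0,0,-2,5.4,6.5,-1,1],[0,0,-3,8.2,9.7,-1.5,1],[0,0,-4,10.9,13,-2,1],[0,0,-5,13.6,16.2,-2.5,1],[0,0,-6,16.4,19.4,-3,1],[0,0,-7,19.1,22.7,-3.5,1],[0,0,-8,21.8,25.9,-4,1],[0,0,-9,24.6,29.1,-4,1],[0,0,-10,27.3,32.4,-4,1],[0,0,-11,30,35.6,-4,1],[0,0,-12,32.5,38.8,-4,1]]]}}

```text
time_s: 1.2
ee_pos: [0.3698, 0.1562, 0.252]
ee_rot: [[0.999, -0.036, 0.001], [-0.036, -0.999, 0.001], [0.001, -0.001, -1.0]]
force: [1.0, 0.6, 0.5]
gripper_width: 0.0151
grip_force: 0.0
```

{"api": "move_arm", "payload": {"motion": [[[0,0,0,0.5,0,1.0,1],[0,0,0,1.5,0,1.8,1],[0,0,0,2.8,0,1.8,1],[0,0,0,4.0,0,1.0,1],[0,0,0,5.0,0,0.2,1],[0,0,0,6.8,0,-1.0,1],[0,0,0,8.3,0,-1.7,1],[0,0,0,9.7,0,-2.3,1],[0,0,0,11.3,0,-2.7,1],[0,0,0,12.9,0,-2.9,1],[0,0,0,12.9,0,-2.9,1],[0,0,0,12.9,0,-2.9,1]]]}}

```text
time_s: 2.2
ee_pos: [0.4991, 0.1545, 0.2797]
ee_rot: [[0.999, -0.036, -0.002], [-0.036, -0.999, -0.001], [-0.002, 0.001, -1.0]]
force: [-0.8, 0.4, -0.3]
gripper_width: 0.0004
grip_force: 0.0
```

```bash
python3 - <<'E'
from h import *
f=lambda n,y,x:cv2.convertScaleAbs(cv2.resize(np.ascontiguousarray(cam(n)["pixels"][y:y+150,x:x+140,::-1]),None,fx=2.8,fy=3.5),alpha=1.4)
cv2.imwrite("pics/a.png",np.hstack([f("scene",140,190),f("top",140,180)]))
s=observe();print(s["time_s"],s["ee_pos"],s["force"])
E
```

```text
2.3 [0.49812698 0.15401811 0.2800586 ] [ 0.2400751  -0.17985035 -1.08168036]
```

View pics/a.png

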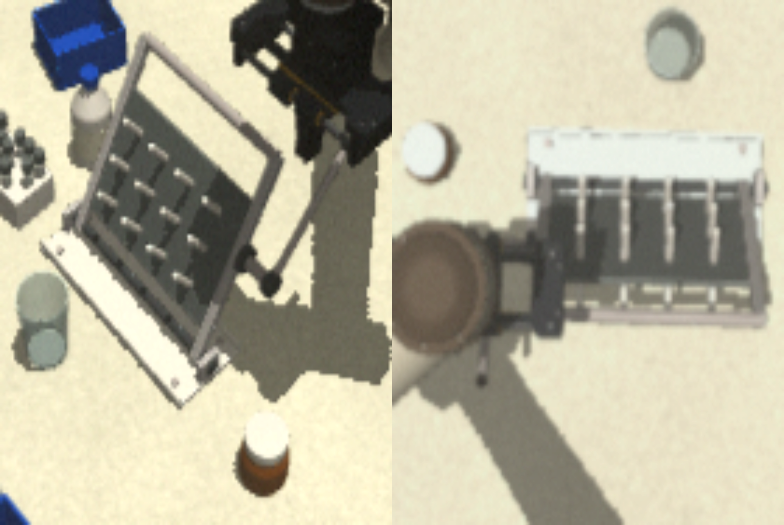

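The leg hasn't moved: its tip is still at its original place (top view, panel pixel (482,378)). The first call stopped about 8 mm short in y, so the fingers slid past its side. I'll lift, back off, recentre on y and try again more slowly.

{"api": "move_arm", "payload": {"motion": [[[0,0,0,0,0,-2.5,1],[0,0,0,0,0,-4,1],[0,0,0,-4,0.3,-4,1],[0,0,0,-8,0.5,-4,1],[0,0,0,-12,0.8,-4,1],[0,0,0,-14,0.8,-3,1],[0,0,0,-14,0.8,-1,1],[0,0,0,-14,0.8,1,1],[0,0,0,-14,0.8,2,1],[0,0,0,-14,0.8,2,1]]]}}

```text
time_s: 3.13
ee_pos: [0.3561, 0.1497, 0.2587]
ee_rot: [[0.999, -0.036, -0.004], [-0.036, -0.999, -0.003], [-0.004, 0.003, -1.0]]
force: [-0.3, 0.0, 0.2]
gripper_width: 0.0008
grip_force: 0.0
```

```bash
python3 - <<'E'
from h import *
ims=[]
s=observe();print(s["time_s"],s["ee_pos"],s["force"])
p=np.array(s["ee_pos"]);R=np.array(s["ee_rot"])
for n,y,x in(("scene",130,230),("top",170,170)):
    K,Rc,t=P(n);im=np.ascontiguousarray(cam(n)["pixels"][y:y+120,x:x+110,::-1])
    im=cv2.convertScaleAbs(cv2.resize(im,None,fx=3.6,fy=4.4),alpha=1.5)
    for q in (p+R[:,2]*.017,[.419,.150,.242]):
        c=K@(Rc@q+t);c=c[:2]/c[2];print(n,c);cv2.circle(im,(int((c[0]-x+.5)*3.6),int((c[1]-y+.5)*4.4)),4,(0,0,255),1)
    ims.append(im)
cv2.imwrite("pics/b.png",np.hstack(ims))
E
```

```text
3.1333 [0.3561421  0.14967809 0.25865427] [-0.29030483  0.01222669  0.23781017]
scene [324.79239373 172.45773764]
scene [313.07498765 181.3034939 ]
top [212.1937562  269.67717496]
top [211.84713017 248.25353303]
```

View pics/b.png

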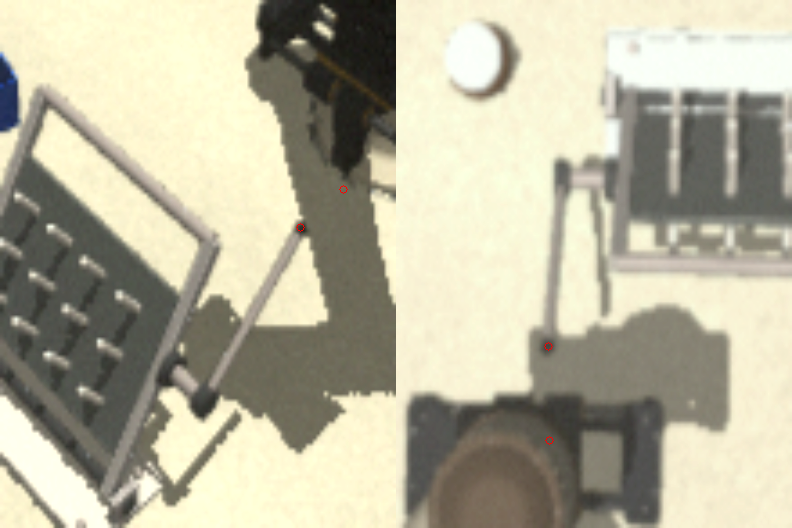

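Pre-contact is now centred, with the fingertip and leg tip both at y of about 0.150. I'll sweep again, deeper and slower.

{"api": "move_arm", "payload": {"motion": [[[0,0,0,0.5,-0.2,2,1],[0,0,0,1.5,-0.2,3.7,1],[0,0,0,3.0,-0.2,3.7,1],[0,0,0,4.2,-0.2,3.7,1],[0,0,0,5.2,-0.2,3.2,1],[0,0,0,6.5,-0.2,2.0,1],[0,0,0,7.5,-0.2,1.3,1],[0,0,0,8.5,-0.2,0.7,1],[0,0,0,8.5,-0.2,0.7,1]]]}}

```text
time_s: 3.98
ee_pos: [0.4462, 0.1502, 0.256]
ee_rot: [[0.999, -0.038, 0.005], [-0.038, -0.999, 0.002], [0.005, -0.002, -1.0]]
force: [0.3, -0.2, -0.2]
gripper_width: 0.0002
grip_force: 0.1
```

```bash
python3 - <<'E'
from h import *
f=lambda n,y,x:cv2.convertScaleAbs(cv2.resize(np.ascontiguousarray(cam(n)["pixels"][y:y+120,x:x+110,::-1]),None,fx=3.6,fy=4.4),alpha=1.5)
s=observe();print(s["time_s"],s["ee_pos"],s["force"])
cv2.imwrite("pics/c.png",np.hstack([f("scene",130,230),f("top",170,170)]))
E
```

```text
3.9833 [0.44620756 0.15023703 0.25602008] [ 0.25027655 -0.24055814 -0.19228664]
```

View pics/c.png

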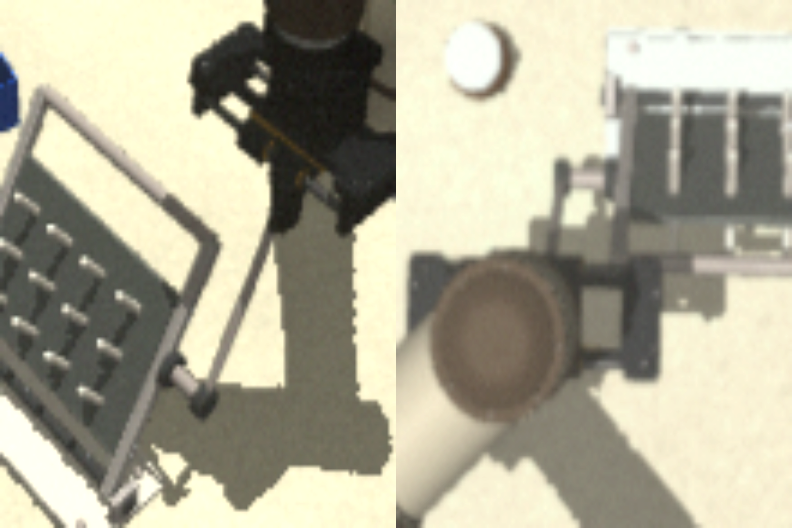

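The leg is now following the fingers: in the scene panel it is steeper, running from hub (203,398) to the fingers at (275,225). Continuing over the top.

{"api": "move_arm", "payload": {"motion": [[[0,0,0,1.5,0,-0.7,1],[0,0,0,3,0,-1.3,1],[0,0,0,4.5,0,-1.6,1],[0,0,0,6,0,-1.8,1],[0,0,0,7.5,0,-1.8,1],[0,0,0,9,0,-1.8,1],[0,0,0,10.3,0,-1.8,1],[0,0,0,11.5,0,-1.8,1],[0,0,0,11.5,0,-1.8,1],[0,0,0,11.5,0,-2.5,1],[0,0,0,11.5,0,-4,1],[0,0,0,11.5,0,-5,1]]]}}

```text
time_s: 5.08
ee_pos: [0.5577, 0.1451, 0.3053]
ee_rot: [[0.999, -0.037, 0.001], [-0.037, -0.999, 0.0], [0.001, -0.0, -1.0]]
force: [0.1, 0.4, 0.2]
gripper_width: 0.0008
grip_force: 0.0
```

```bash
python3 - <<'E'
from h import *
f=lambda n,y,x:cv2.convertScaleAbs(cv2.resize(np.ascontiguousarray(cam(n)["pixels"][y:y+150,x:x+140,::-1]),None,fx=2.8,fy=3.5),alpha=1.4)
s=observe();print(s["time_s"],s["ee_pos"],s["force"])
cv2.imwrite("pics/d.png",np.hstack([f("scene",140,190),f("top",140,180)]))
E
```

```text
5.0833 [0.5576785  0.14513707 0.30532384] [0.14248451 0.44645013 0.19043502]
```

View pics/d.png

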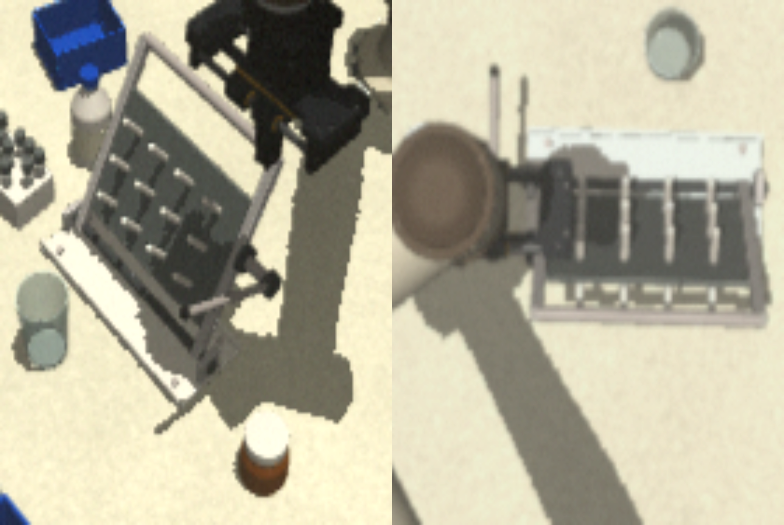

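The kickstand has swung over: the tip is at panel pixels (185,313) in the scene view and (494,70) in the top view, behind the foot. I'll verify its position and check wrist range.

```bash
python3 - <<'E'
from h import *
print(tri((180+102/2.8-.3,140+70/3.5-.3),(190+185/2.8-.3,140+313/3.5-.3)),observe()["joints"])
E
```

```text
[0.68382056 0.13963442 0.20811455] [ 5.35611107e-01  2.51307582e-01  4.54975220e-02 -5.77698265e-04
 -1.36396774e+00  9.98250422e-01]
```

The triangulated tip (z = 0.21) was caught mid-fall, so I'll recheck it later. Next I'll rotate the wrist +90° about tool z, which keeps joint 6 near 0, and go above the rail.

{"api": "move_arm", "payload": {"motion": [[[0,0,6,-0.7,1.5,0,0.6],[0,0,12,-1.4,3,0,0.4],[0,0,18,-2.1,4.5,0,0.4],[0,0,24,-2.8,6,0,0.4],[0,0,30,-3.5,7.5,0,0.4],[0,0,36,-4.2,9,0,0.4],[0,0,42,-4.9,10.5,0,0.4],[0,0,48,-5.6,12,0,0.4],[0,0,54,-6.3,13.5,0,0.4],[0,0,60,-7,15,0,0.4],[0,0,66,-7.6,16.3,0,0.4],[0,0,72,-8.2,17.6,0,0.4]]]}}

```text
time_s: 6.28
ee_pos: [0.4685, -0.0283, 0.3029]
ee_rot: [[0.268, -0.963, -0.001], [-0.963, -0.268, 0.0], [-0.0, 0.001, -1.0]]
force: [0.4, 0.2, -0.6]
gripper_width: 0.052
grip_force: 0.0
```

{"api": "move_arm", "payload": {"motion": [[[0,0,6,0,0,0,0.4],[0,0,12,0,0,0,0.4],[0,0,18,0,0,0,0.4],[0,0,18,0,0,0,0.4],[0,0,18,0,0,0,0.4]]]}}

```text
time_s: 6.7
ee_pos: [0.4691, -0.0277, 0.3031]
ee_rot: [[-0.035, -0.999, -0.001], [-0.999, 0.035, -0.0], [0.0, 0.001, -1.0]]
force: [1.6, 0.2, -0.3]
gripper_width: 0.0521
grip_force: 0.0
```

```bash
python3 - <<'E'
from h import *
f=lambda n,y,x:cv2.convertScaleAbs(cv2.resize(np.ascontiguousarray(cam(n)["pixels"][y:y+150,x:x+140,::-1]),None,fx=2.8,fy=3.5),alpha=1.4)
s=observe();print(s["time_s"],s["ee_pos"],s["force"],s["gripper_width"])
cv2.imwrite("pics/e.png",np.hstack([f("scene",140,190),f("top",140,180)]))
E
```

```text
6.7 [ 0.46913364 -0.02772297  0.30313017] [ 1.62728436  0.2212393  -0.33580428] 0.052115364027599025
```

View pics/e.png

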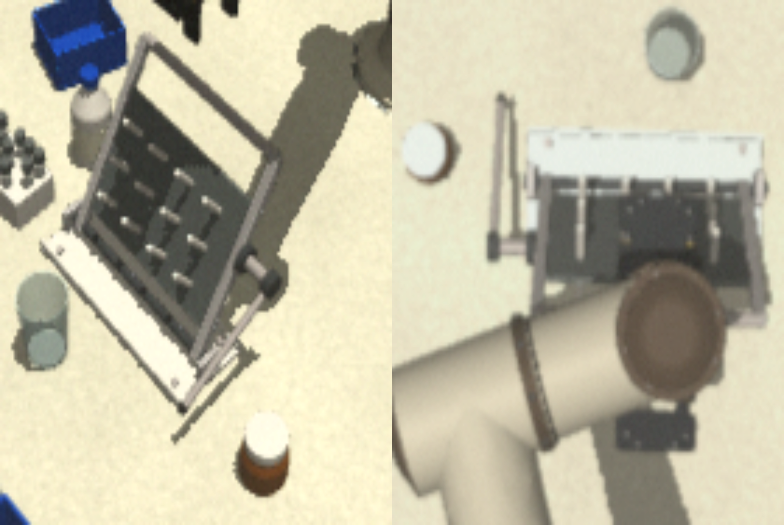

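The kickstand is down: its tip is at panel pixels (182,408) in the scene view and (502,98) in the top view. I'll lower onto the rail and grip it.

{"api": "move_arm", "payload": {"motion": [[[0,0,0,0,0,2,0.4],[0,0,0,0,0,4,0.4],[0,0,0,0,0,6,0.4],[0,0,0,0,0,7.5,0.4],[0,0,0,0,0,8,0.4],[0,0,0,0,0,8,0.6],[0,0,0,0,0,8,0.75],[0,0,0,0,0,8,0.85],[0,0,0,0,0,8,1],[0,0,0,0,0,8,1],[0,0,0,0,0,8,1],[0,0,0,0,0,8,1]]]}}

```text
time_s: 7.8
ee_pos: [0.4698, -0.0277, 0.224]
ee_rot: [[-0.037, -0.999, 0.001], [-0.999, 0.037, 0.0], [-0.0, -0.001, -1.0]]
force: [0.3, -0.3, -0.1]
gripper_width: 0.0134
grip_force: 0.0
```

```bash
python3 - <<'E'
from h import *
print(tri((180+110/2.8-.3,140+98/3.5-.3),(190+182/2.8-.3,140+408/3.5-.3)))
s=observe();print(s["ee_pos"],s["force"],s["gripper_width"],s["grip_force"])
E
```

```text
[0.67737223 0.1393817  0.05520231]
[ 0.46970952 -0.02771985  0.22381933] [ 0.90281773 -0.86047994  0.97121094] 0.005790696851947949 0.0
```

The kickstand tip triangulates to (0.677, 0.139, 0.055), which matches the stop. The grip reading is unclear, so I'll hold for a moment and read again.

{"api": "move_arm", "payload": {"motion": [[[0,0,0,0,0,0,1],[0,0,0,0,0,0,1],[0,0,0,0,0,0,1]]]}}

```text
time_s: 8.15
ee_pos: [0.4697, -0.0277, 0.2236]
ee_rot: [[-0.037, -0.999, -0.0], [-0.999, 0.037, -0.0], [0.0, 0.0, -1.0]]
force: [0.7, -0.1, -0.7]
gripper_width: 0.0005
grip_force: 0.0
```

```bash
python3 - <<'E'
from h import *
s=observe();p=np.array(s["ee_pos"]);print(p,s["gripper_width"],s["grip_force"])
ims=[]
for n,y,x,pts in(("scene",130,215,[[.473,.096,.225],[.465,-.152,.225],p,p+[0,0,-.017]]),("top",195,215,[[.473,.096,.225],[.465,-.152,.225],p])):
    K,R,t=P(n);im=np.ascontiguousarray(cam(n)["pixels"][y:y+80,x:x+100,::-1]);im=cv2.convertScaleAbs(cv2.resize(im,None,fx=4,fy=6.5),alpha=1.6)
    for q in pts:
        c=K@(R@np.array(q)+t);c=c[:2]/c[2];cv2.circle(im,(int((c[0]-x+.5)*4),int((c[1]-y+.5)*6.5)),4,(0,0,255),1)
    ims.append(im)
cv2.imwrite("pics/f.png",np.hstack(ims))
E
```

```text
[ 0.46966072 -0.02772474  0.22363859] 0.0004972790495495038 0.0
```

View pics/f.png

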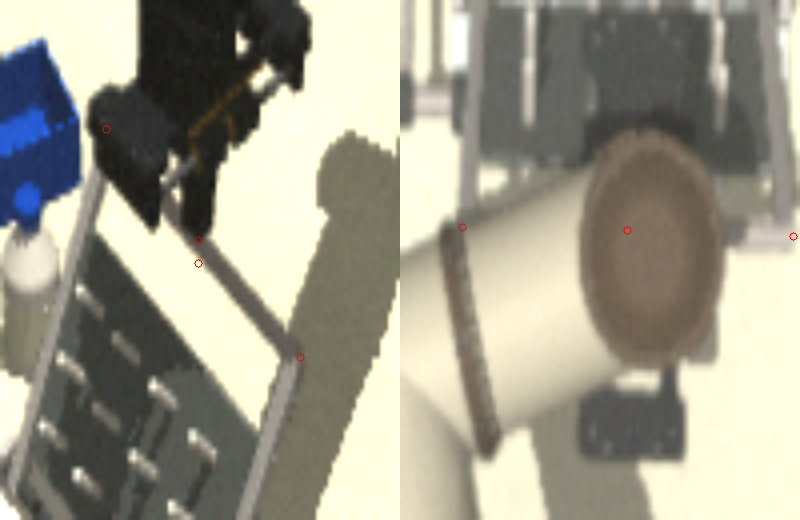

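In this last picture the closed fingers end right at the rail (about (197,235)). The rail itself lies where I measured it: both its end markers sit on its ends. So the fingertips closed just above the rail, because the fingers reach less far than assumed. That also explains the missed first sweep. I'll rise, open and go about 2 cm deeper, which the 48 mm rail-to-panel gap allows.

{"api": "move_arm", "payload": {"motion": [[[0,0,0,0,0,-2,0.6],[0,0,0,0,0,-4,0.3],[0,0,0,0,0,-4,0.3],[0,0,0,0,0,-4,0.3],[0,0,0,0,0,-4,0.3],[0,0,0,0,0,-4,0.3],[0,0,0,0,0,-4,0.3],[0,0,0,0,0,-4,0.3],[0,0,0,0,0,-4,0.3],[0,0,0,0,0,-4,0.3],[0,0,0,0,0,-4,0.3],[0,0,0,0,0,-4,0.3]]]}}

```text
time_s: 9.25
ee_pos: [0.4697, -0.0277, 0.2636]
ee_rot: [[-0.037, -0.999, -0.0], [-0.999, 0.037, -0.0], [0.0, 0.0, -1.0]]
force: [-0.5, -0.7, -0.1]
gripper_width: 0.0597
grip_force: 0.0
```

{"api": "move_arm", "payload": {"motion": [[[0,0,0,0,0,2,0.3],[0,0,0,0,0,3.5,0.3],[0,0,0,0,0,4.5,0.3],[0,0,0,0,0,5.3,0.3],[0,0,0,0,0,6,0.3],[0,0,0,0,0,6,0.3]]]}}

```text
time_s: 9.75
ee_pos: [0.469, -0.0278, 0.2024]
ee_rot: [[-0.038, -0.999, -0.002], [-0.999, 0.038, -0.0], [0.0, 0.002, -1.0]]
force: [-0.3, 1.1, -0.2]
gripper_width: 0.061
grip_force: 0.0
```

{"api": "move_arm", "payload": {"motion": [[[0,0,0,0,0,0,0.6],[0,0,0,0,0,0,0.8],[0,0,0,0,0,0,1],[0,0,0,0,0,0,1],[0,0,0,0,0,0,1],[0,0,0,0,0,0,1],[0,0,0,0,0,0,1],[0,0,0,0,0,0,1],[0,0,0,0,0,0,1],[0,0,0,0,0,0,1],[0,0,0,0,0,0,1],[0,0,0,0,0,0,1]]]}}

```text
time_s: 10.75
ee_pos: [0.4697, -0.0277, 0.2037]
ee_rot: [[-0.037, -0.999, 0.0], [-0.999, 0.037, -0.0], [0.0, -0.0, -1.0]]
force: [-0.3, -0.3, 0.4]
gripper_width: 0.0132
grip_force: 30.0
```

The rail is gripped (13 mm, 30 N). I'll raise the board along its arc.

{"api": "move_arm", "payload": {"motion": [[[0,0,0,0,-1,-0.6,1],[0,0,0,0,-2.1,-1.1,1],[0,0,0,0,-3.1,-1.6,1],[0,0,0,0,-4.2,-2.0,1],[0,0,0,0,-5.3,-2.4,1],[0,0,0,0,-6.5,-2.7,1],[0,0,0,0,-7.6,-3.0,1],[0,0,0,0,-8.8,-3.2,1],[0,0,0,0,-9.9,-3.3,1],[0,0,0,0,-11.1,-3.4,1],[0,0,0,0,-11.7,-3.5,1],[0,0,0,0,-12.3,-3.5,1]]]}}

```text
time_s: 11.75
ee_pos: [0.5915, -0.0329, 0.2386]
ee_rot: [[-0.038, -0.999, -0.004], [-0.999, 0.038, -0.001], [0.001, 0.004, -1.0]]
force: [-3.9, -1.5, 3.5]
gripper_width: 0.0128
grip_force: 30.0
```

{"api": "move_arm", "payload": {"motion": [[[0,0,0,0,0,0,1],[0,0,0,0,0,0,1],[0,0,0,0,0,0,1],[0,0,0,0,0,0,1]]]}}

```text
time_s: 12.08
ee_pos: [0.5918, -0.0329, 0.2385]
ee_rot: [[-0.038, -0.999, -0.001], [-0.999, 0.038, -0.001], [0.001, 0.001, -1.0]]
force: [-4.1, -3.6, 1.3]
gripper_width: 0.0132
grip_force: 30.0
```

```bash
python3 - <<'E'
from h import *
# measure kickstand hub/tip and rail ends: draw dark/blob candidates near predictions
ax=np.array([.9993,-.037,0]);ay=np.array([.037,.9993,0]);az=np.array([0,0,1.])
H=np.array([.5917,-.0325,.025])
def pr(n,q):
    K,R,t=P(n);c=K@(R@q+t);return c[:2]/c[2]
g=cv2.cvtColor(cam("scene")["pixels"],cv2.COLOR_RGB2GRAY).astype(int)
gt=cv2.cvtColor(cam("top")["pixels"],cv2.COLOR_RGB2GRAY).astype(int)
hub=H+.125*az+.175*ay
a=2.85-.25   # leg from board up, toward back
tip=hub+.16*(np.sin(a)*ax+np.cos(a)*az)
for nm,q in(("hub",hub),("tip",tip),("railL",H+.235*az+.113*ay),("railR",H+.235*az-.113*ay)):
    for n,G in(("scene",g),("top",gt)):
        c=pr(n,q);u,v=np.round(c).astype(int);print(nm,n,c.round(1));print(G[v-5:v+6,u-6:u+7])
s=observe();print(s["ee_pos"],s["force"],s["gripper_width"],s["grip_force"])
E
```

```text
hub scene [272.8 226.4]
[[ 64  55  63  69  77  75  72  74 159 176 175 176 174]
 [ 63  62  58  60  75  76  75  76 165 175 175 175 174]
 [ 61  64  63  60  58  65  58  74 165 172 175 174 173]
 [ 60  62  62 125  84  57  56  57  88 131 171 175 173]
 [ 55  80  98  79  60  57  57  58  53  60 164 175 172]
 [ 59  59  64  53  52  56  55  49  38  35 135 173 175]
 [ 72  73  47  46  51  51  45  42  37  35 125 175 178]
 [ 73  66  37  41  48  46  37  36  35  58 160 174 177]
 [ 75  74  39  36  43  38  35  35  38 157 175 176 175]
 [ 73  74  85  44  37  35  34  35 121 171 179 176 175]
 [ 82 119  88  63  42  32  83 158 171 174 177 177 177]]
hub top [216.1 189.6]
[[131 132 132 134 134 135 136 137 137 138 139 138 139]
 [135 136 135 137 138 137 138 138 140 141 143 142 142]
 [138 139 137 141 142 140 140 141 141 143 143 143 144]
 [140 139 143 141 143 144 143 143 144 146 145 145 146]
 [145 144 145 143 144 144 144 146 147 145 146 149 147]
 [145 145 146 145 146 148 148 148 149 149 149 149 151]
 [146 148 148 149 148 150 151 149 151 151 150 152 152]
 [146 148 149 149 149 150 152 152 154 153 155 152 156]
 [146 14
[... 3211 characters left out ...]
9 168 157 145 160 159 161 162 162]
 [ 95 100 126 160 165 163 158 146 155 157 160 160 163]
 [ 97  95 108 124 128 130 128 123 131 140 148 157 159]
 [116 116 117 117 118 120 119 120 127 136 132 120 134]
 [136 134 135 135 136 133 136 134 137 141 125  95 122]
 [130 131 132 130 130 131 131 131 135 144 128  91 121]
 [112 108 110 111 112 111 112 114 125 141 134 101 124]
 [ 77  76  79  81  82  84  83  83  92 126 152 145 150]
 [ 61  63  65  65  67  69  77  75  81 119 158 162 163]
 [ 64  65  66  65  75 108 127 112  87 121 157 163 166]
 [ 87  92 100  90  89 125 141 126 107 142 157 161 162]]
[ 0.59178355 -0.03288813  0.23855774] [-3.32331199 -4.0692433   2.12773175] 0.013018989304528007 29.99956637620926
```

The rail image row matches upright to about 0.5 px. The kickstand tip is where its stop predicts, and the grip is firm at 30 N. Handing in.

```bash
python3 -c "
from station import *
print(finish_job())"
```

```text
the job is handed in; nothing more can be done
None
```

I flipped the kickstand down onto its stop while the board was still folded, then raised the board upright and handed the job in with the rail still gripped at 30 N, at about 12 s; the first flip sweep and first rail grip missed and had to be repeated, and I did not re-check the bystanders one by one at the end.

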